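Load a board carrier into a rework fixture and latch it

ROBOT

A 6-joint arm with a two-finger parallel gripper is mounted at the origin on the work surface. World frame = base frame: x ahead of the robot, y to its left, z up, the work surface at z = 0. Lengths are in m, angles in rad, forces in N, time in s.
With the tool pointing down it reaches from about 0.35 to 0.775 m from the base axis. Payload 5.5 kg.
Tool frame: the origin (TCP) lies between the finger pads; the fingertips stand 17 mm ahead of it and the grasp point (between the pads) lies 2 mm behind it (env.finger_overhang is the distance from the TCP to the fingertips, in m); z points along the fingers, y is the line along which they close (so a half turn about z gives the same grasp; the last joint's range is limited). The gripper opens to 85 mm and grips with 20 to 120 N. Pads are 22 mm wide; open, the fingers measure 114 mm over their backs; the gripper's body (76 mm by 85 mm) begins 54 mm behind the grasp point. The pads swing forward as they close: fully open they stand 13 mm farther back than shut.
Start: joints at [-1.303, 0.313, 0.046, 1.304, 0, 1.431], TCP at [0.228, -0.528, 0.248] pointing down, gripper open.
Joint ranges: [-2.76, 2.76], [-0.86, 1.69], [-1.03, 1.26], [-2.2, 2.34], [-1.47, 1.5], [-3.14, 3.14]. Speed limits (rad/s): [2.57, 2.57, 3.14, 3.14, 3.14, 3.14].

INTERFACE

Orientations are given as a unit quaternion [w, x, y, z].
In Python, from workcell import env gives the robot as it stands. The module is installed in compiled form; this text tells all that it offers.
- The arm moves only by the shell command python3 -m pendant 'ROWS' [FORCE]. ROWS is JSON, a list of rows, each a list of 5 numbers: the gripper's target within -1 to 1 (fully open at 1, half-way at 0, shut at -1), then the shift along the tool's x, y, z in m, then the turn about the tool's z in rad. A call has 1 to 8 rows; each row shifts and turns the commanded pose from where the row before left it, along the tool's axes as they then stand; what a row does not reach is not made up. A row lasts 1/8 s, in which the tool goes at most 62.5 mm and 10.7 degrees, less where a joint would pass 70% of its speed; a pose out of reach is approached as far as the arm can. A call with a gripper value outside its range is refused whole. The fingers move at their own pace and stop on an object; FORCE is the grip in N (left out, the last holds). Time passes only in rows, so rows that do not move let the fingers close. It gives the time, the measured TCP pose, the force, the opening and the grip force at its end, in the units of the state.
- env.get_state(): the state, without advancing time (a new reading comes with each control period).
- env.read_camera(name): name is "side" or "top"; returns the picture (400x640x3 uint8, red, green, blue); there is no depth.
- env.calibration(name): a dict with "K" (3x3 intrinsics, pixels), "T" (4x4, takes a point from camera to world coordinates). Camera axes: x right, y down, z forward; pixel columns grow to the right and rows downward; lengths in m; the calibration is good to about 2 mm. A picture is of the moment at which its call begins. calibration takes no time and is no camera call.
- env.hand_in(): hands the job in; it is judged then, once.
Trained networks look in the newest picture that a camera, given by its name, has taken for a name from the list of things; names that differ only in an ending like _2 or _b are one class to them, and where a whole thing is asked for, a point or a joint stands for the part that bears it (a point fixed in the world has none). Each returns a list of dicts, best first, with "score" (0 to 1); they miss things now and then, are a little off and sometimes report something else, mostly with a low value. They report only what shows in the picture. A call takes as long as a camera call. They do not tell look-alikes from the thing itself.
- env.recognise(camera, label): "centre" ([column, row] in pixels, amid what is visible of it).
The state is a dict: "clock": time; "joint_pos": joint angles; "qvel": joint speeds; "tau": joint torques, N m; "tcp_pos": TCP position; "orientation": TCP orientation; "wrist_force": force on the tool from outside, world axes, zero at the start; "ft_torque": the same for the moment, N m; "finger_gap": finger opening in m; "grip_force": force on a finger pad.
Only numpy, scipy, OpenCV 4.12 (cv2) and the standard library are available. Lean on these libraries where they do the work, as an engineer would, in place of code of your own. Each camera call takes 0.05 s, during which the arm holds its last target. There are 200 camera calls.

TASK

The board carrier lies loose on the loading deck of the rework fixture. Without lifting it (the parts on the board are only laid in solder paste), slide it along between the guide rails until its hole drops over the locating pin and it lies flat in the nest, then swing the red keeper bar shut across it until the bar is past its detent and against its stop. Leave the screwdriver, phone, flux bottle and screw tray where they are.

Things in the scene. Friction and masses are not known exactly. Their poses are not given: they have to be found in the camera images.
- fixture: Bare-aluminium bench fixture, fixed, 296 long (its x) by 136 wide (y). Origin on the bench under the locating pin's axis; +x is the way the carrier slides in, z up. Two dark steel guide rails, tops 23 above the bench: straight along the nest from x -16, inner faces at y +36 and -36; over the deck they flare out at 0.3 rad each and end at x -98, about 120 apart.
- deck_edge (a point): Middle of the edge where the loading deck ends, at x -16, y 0 of the fixture. The deck is 16 above the bench, from x -191 to here; then a 6 step down to the flat nest floor, 10 above the bench, from here to x +105 where it is open.
- pin_tip (a point): Top centre of the brass locating pin, 15.5 above the bench, diameter 9, 5.5 above the nest floor, top 2 tapered. Just below deck level: the carrier slides over it, tips nose-down as its middle passes, and its tail drops when the hole is above it. Only the pin stops the carrier; pushed fast (100 mm/s or more) the hole skips past it, and must be pushed back from the nose end.
- carrier: Loose dark blue-grey plate, 100 long (its x) by 70 wide by 12 thick, about 0.24 kg, with a green circuit board near its nose. Origin: centre of its underside; +x to the nose, which leads. Starts flat on the loading deck, roughly square to the rails. Seated: origin 37 beyond the pin along the fixture's +x and 10 above the bench, top at 22, tail edge 3 past the deck edge.
- carrier_hole (a point): Centre of the carrier's round locating hole at its underside: 37 behind the carrier's origin, 13 from the tail edge, diameter 11.5, right through, ringed in brass on top.
- keeper (a joint): Angle (rad) of the red keeper bar about its upright hinge: 0 = shut, straight across the nest along the fixture's -y against its stop; grows as it swings back over the loading side (1.57 = along the fixture's -x), to 2.5. Turns easily, stays where left. At 0.22 it meets a sprung ball (about 4 N at the knob), rides over it, and the ball clicks up behind it under 0.03.
- keeper_hinge (a point): Hinge axis of the keeper bar, at half its thickness, at x +16, y +55 of the fixture, 29 above the bench. The bar is 16 wide and 10 thick (24 to 34 above the bench, 1 over the rails and 2 over a seated carrier), and reaches 118 from the hinge.
- keeper_knob (a point): Middle of the black knob on the keeper bar, 105 from the hinge along the bar, 47 above the bench; knob 15 in diameter, its top 54 above the bench.
- screwdriver: Red-handled screwdriver, 170 long, lying on the bench on the -y side of the fixture. Not to be moved.
- phone: Black phone, 150 by 73 by 8, lying on the bench past the fixture's far end. Not to be moved.
- flux: Small yellow flux bottle, 34 in diameter, 85 tall, standing on the bench past the fixture's +x, +y corner. Not to be moved.
- screw_tray: Blue divided screw tray, 85 by 115 by 22 high, on the bench on the fixture's +y side. Not to be moved.
There are look-alikes about, which are no part of the job. What is shaped like the carrier but brown is not meant.

How it is judged:
By the outcome, as a careful person would: the job done as asked, in the order asked, and still so for the second after the job is handed in, with the robot touching nothing.
It also fails if it takes over 58 s, if anything falls off the work surface, if the arm or the gripper's body presses on something with over 40 N, if the wrist force passes 120 N, or if a joint passes its speed limit or range.

## Working session

There is one attempt and no reset: what is moved stays moved. The work goes in short steps, Python scripts to look and compute and a shell command to move; the robot and the scene stay as the last step left them, time stands still between calls to the robot, and variables do not carry over. Pictures are saved under pics/ and viewed, at most 10 in all, crops included, and the job is handed in when it is done.

```bash
mkdir -p pics; cat > h.py <<'E'
from workcell import env
import numpy as np, cv2
def ray(cam,px,z):
    c=env.calibration(cam);K=c["K"];T=np.array(c["T"])
    d=T[:3,:3]@np.linalg.inv(K)@np.array([px[0],px[1],1.]);o=T[:3,3]
    return o+d*(z-o[2])/d[2]
def proj(cam,p):
    c=env.calibration(cam);T=np.linalg.inv(np.array(c["T"]))
    q=np.array(c["K"])@(T[:3,:3]@np.array(p)+T[:3,3]);return q[:2]/q[2]
def snap(cam,fn):
    im=env.read_camera(cam);cv2.imwrite("pics/"+fn,im[:,:,::-1]);return im
E
python3 - <<'E'
from h import *
np.set_printoptions(precision=3,suppress=True)
a=snap("top","t0.png");b=snap("side","s0.png")
Z=dict(deck_edge=.016,pin_tip=.0155,carrier=.028,carrier_hole=.028,keeper_hinge=.034,keeper_knob=.054,keeper=.034,fixture=.016,screwdriver=.01,phone=.008,flux=.08,screw_tray=.02)
for c in("top","side"):
    for l,z in Z.items():
        for r in env.recognise(c,l)[:3]: print(c,l,round(r["score"],2),np.round(r["centre"]),ray(c,r["centre"],z))
s=env.get_state();print(s)
E
```

```text
top pin_tip 0.97 [316. 221.] [ 0.538 -0.017  0.015]
top pin_tip 0.18 [419. 234.] [ 0.507 -0.252  0.015]
top carrier 0.91 [195. 224.] [0.532 0.256 0.028]
top carrier 0.64 [282. 231.] [0.517 0.059 0.028]
top carrier_hole 0.9 [197. 224.] [0.533 0.253 0.028]
top carrier_hole 0.6 [280. 225.] [0.53  0.066 0.028]
top keeper_hinge 0.68 [317. 223.] [ 0.533 -0.019  0.034]
top keeper_knob 0.61 [311. 186.] [ 0.614 -0.006  0.054]
top keeper 0.84 [310. 186.] [ 0.617 -0.003  0.034]
top fixture 0.78 [314. 220.] [ 0.54  -0.011  0.016]
top screwdriver 0.7 [293. 284.] [0.396 0.036 0.01 ]
top phone 0.66 [418. 234.] [ 0.509 -0.251  0.008]
top flux 0.74 [382. 165.] [ 0.655 -0.161  0.08 ]
top screw_tray 0.79 [314. 124.] [ 0.766 -0.013  0.02 ]
side deck_edge 0.72 [331. 234.] [0.536 0.006 0.016]
side deck_edge 0.51 [371. 180.] [ 0.504 -0.222  0.016]
side pin_tip 0.86 [333. 231.] [ 0.533 -0.004  0.016]
side carrier 0.69 [293. 317.] [0.521 0.268 0.028]
side carrier 0.57 [328. 256.] [0.514 0.084 0.028]
side carrier_hole 0.72 [329. 256.] [0.51  0.085 0.028]
side carrier_hole 0.68 [290. 320.] [0.523 0.276 0.028]

[... 215 characters left out ...]
side fixture 0.59 [330. 234.] [0.538 0.007 0.016]
side screwdriver 0.72 [376. 264.] [0.404 0.051 0.01 ]
side phone 0.73 [372. 179.] [ 0.506 -0.237  0.008]
side flux 0.72 [307. 172.] [ 0.652 -0.121  0.08 ]
side screw_tray 0.83 [251. 211.] [0.757 0.011 0.02 ]
{'clock': 1.3, 'joint_pos': array([-1.303,  0.313,  0.046,  1.304,  0.   ,  1.431]), 'qvel': array([-0., -0., -0.,  0., -0., -0.]), 'tau': array([  0.002, -48.047,  29.882,   0.   ,   0.   ,  -0.   ]), 'tcp_pos': array([ 0.228, -0.528,  0.248]), 'orientation': array([0.   , 0.979, 0.202, 0.   ]), 'wrist_force': array([0.427, 0.038, 0.473]), 'ft_torque': array([-0.043, -0.044, -0.017]), 'grip_force': 0.0, 'finger_gap': 0.08541739184767101}
```

View pics/t0.png

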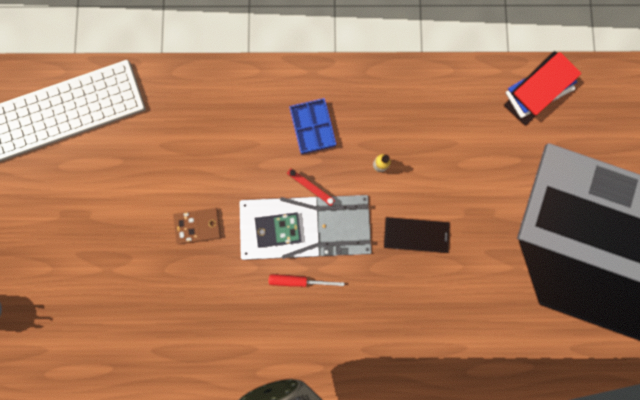

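View pics/s0.png

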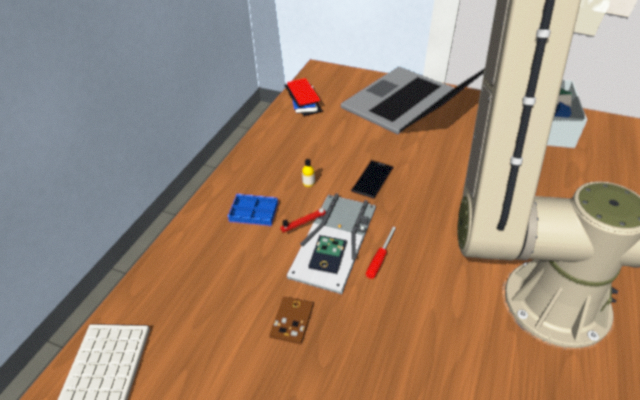

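The top picture shows the blue-grey carrier at (278,231) on the deck, and the brown look-alike at (197,225) off the fixture. The keeper hinge is at about (331,203) and its knob at (293,173). I choose the blue-grey plate and check it in one close crop.

```bash
python3 - <<'E'
import cv2
im=cv2.imread("pics/t0.png")[160:270,230:380]
cv2.imwrite("pics/c0.png",cv2.resize(im,None,fx=5,fy=5,interpolation=cv2.INTER_CUBIC))
E
```

```text
(no output)
```

View pics/c0.png

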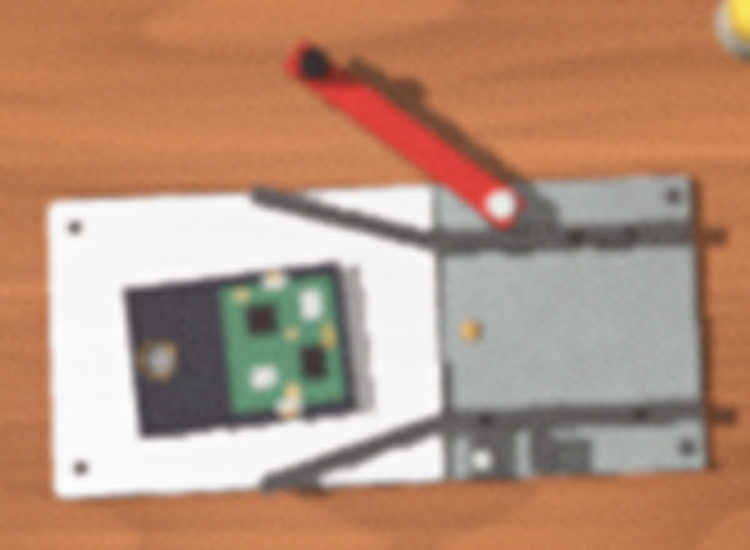

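The crop shows the blue-grey carrier with green board, hole at crop (159,358) and nose to the right. The pin is at (471,331), the hinge at (500,204) and the knob at (315,63).

```bash
cat >> h.py <<'E'
def cz(u,v,z): return ray("top",(230+(u+.5)/5-.5,160+(v+.5)/5-.5),z)
def fit(model,pts):
    m=np.array(model,float);p=np.array(pts)[:,:2];mc=m.mean(0);pc=p.mean(0)
    H=(m-mc).T@(p-pc);a=np.arctan2(H[0,1]-H[1,0],H[0,0]+H[1,1])
    R=np.array([[np.cos(a),-np.sin(a)],[np.sin(a),np.cos(a)]]);return a,R,pc-R@mc,p-(m@R.T+pc-R@mc)
E
python3 - <<'E'
from h import *
np.set_printoptions(precision=4,suppress=True)
M=[(-.191,.068),(.105,.068),(.105,-.068),(-.191,-.068),(0,0),(.016,.055)]
P=[cz(50,202,.016),cz(690,177,.010),cz(706,468,.010),cz(57,495,.016),cz(471,331,.0155),cz(500,204,.034)]
a,R,t,e=fit(M,P);print("fix",a,t);print(e*1e3)
C=[(-.05,.035),(.05,.035),(.05,-.035),(-.05,-.035),(-.037,0)]
Q=[cz(124,290,.028),cz(338,265,.028),cz(355,410,.028),cz(142,436,.028),cz(159,358,.028)]
b,Rc,tc,e=fit(C,Q);print("car",b,tc,"in fix",b-a,R.T@(tc-t));print(e*1e3)
k=cz(315,63,.054)[:2];kf=R.T@(k-t)-[.016,.055];print("knob",k,kf,np.hypot(*kf),"ang",np.arctan2(-kf[0],-kf[1]))
for l,z in(("keeper_knob",.050),("keeper",.034)):pass
print("side hinge px",proj("side",[*(R@[.016,.055]+t),.034]),"side pin",proj("side",[*t,.0155]), "side knob",proj("side",[*k,.054]))
from scipy.spatial.transform import Rotation as Ro
s=env.get_state();w,x,y,z=s["orientation"];print(Ro.from_quat([x,y,z,w]).as_matrix())
E
```

```text
fix -1.5339642970453438 [ 0.5282 -0.034 ]
[[-1.0225  0.0424]
 [-1.0207 -0.1881]
 [ 0.7621  0.0045]
 [ 1.181  -0.2422]
 [-0.4171 -0.215 ]
 [ 0.5173  0.5985]]
car -1.4549117703607997 [0.5194 0.0704] in fix 0.0790525266845441 [-0.1046 -0.005 ]
[[-1.8074 -1.0762]
 [-2.4992  1.3791]
 [ 1.6021  1.8046]
 [ 2.0332 -1.8437]
 [ 0.6713 -0.2637]]
knob [0.6457 0.0352] [-0.0808  0.065 ] 0.10369119091383737 ang 2.2479503983611515
side hinge px [320.99   209.6128] side pin [339.1897 223.876 ] side knob [285.1522 219.698 ]
[[ 0.918   0.3966  0.    ]
 [ 0.3966 -0.918  -0.0001]
 [-0.      0.0001 -1.    ]]
```

```bash
python3 -m pendant '[[-0.4,0.038,-0.0355,0,0],[-0.4,0.038,-0.0355,0,0],[-0.4,0.038,-0.0355,0,0],[-0.4,0.038,-0.0355,0,0],[-0.4,0.038,-0.0355,0,0],[-0.4,0.038,-0.0355,0,0],[-0.4,0.038,-0.0355,0,0]]'
python3 -m pendant '[[-0.4,0.038,-0.0355,0,0],[-0.4,0.038,-0.0355,0,0],[-0.4,0.038,-0.0355,0,0],[-0.4,0.038,-0.0355,0,0],[-0.4,0.038,-0.0355,0,0],[-0.4,0.038,-0.0355,0,0],[-0.4,0.038,-0.0355,0,0]]'
python3 -m pendant '[[-0.4,0,0,0.023,-0.171],[-0.4,0,0,0.023,-0.171],[-0.4,0,0,0.023,-0.171],[-0.4,0,0,0.023,-0.171],[-0.4,0,0,0.023,-0.171],[-0.4,0,0,0.023,-0.171],[-0.4,0,0,0.023,-0.171],[-0.4,0,0,0,0]]'
cat >> h.py <<'E'
FA=-1.534;FR=np.array([[np.cos(FA),-np.sin(FA)],[np.sin(FA),np.cos(FA)]]);FT=np.array([.5282,-.034])
def where():
    from scipy.spatial.transform import Rotation as Ro
    s=env.get_state();w,x,y,z=s["orientation"];X=Ro.from_quat([x,y,z,w]).as_matrix()
    f=FR.T@(s["tcp_pos"][:2]-FT)
    print("t",round(s["clock"],2),"fix",np.round(f,4),"z",round(s["tcp_pos"][2],4),"yaw",round(np.arctan2(X[1,0],X[0,0]),3),"gap",round(s["finger_gap"],4),"F",np.round(s["wrist_force"],1),"j6",round(s["joint_pos"][5],2), "tilt",np.round(X[:2,2],3))
E
python3 -c "
from h import *
where();print(env.finger_overhang)"
```

```text
clock: 2.17
tcp_pos: [0.3742, -0.1928, 0.2486]
orientation: [0.0, 0.979, 0.202, 0.0]
wrist_force: [0.4, 0.5, 0.1]
finger_gap: 0.0255
grip_force: 0.0
clock: 3.05
tcp_pos: [0.5199, 0.1411, 0.2484]
orientation: [0.0, 0.979, 0.203, 0.0]
wrist_force: [-0.3, -0.2, -0.1]
finger_gap: 0.0255
grip_force: 0.0
clock: 4.05
tcp_pos: [0.5177, 0.1391, 0.0857]
orientation: [-0.001, 0.696, 0.718, -0.002]
wrist_force: [-0.3, -0.6, 0.3]
finger_gap: 0.0258
grip_force: 0.0
t 4.05 fix [-0.1734 -0.0041] z 0.0857 yaw 1.603 gap 0.0258 F [-0.3 -0.6  0.3] j6 1.65 tilt [-0.004 -0.001]
0.017
```

```bash
python3 -m pendant '[[-0.4,0.001,0.003,0.02,0],[-0.4,0,0,0.02,0],[-0.4,0,0,0.003,0],[-0.4,0,0,0,0]]'
python3 - <<'E'
from h import *
where()
a=env.read_camera("top")[160:270,230:380];b=env.read_camera("side")[200:310,265:415]
o=cv2.resize(np.vstack([a,b]),None,fx=2.7,fy=2.7,interpolation=cv2.INTER_CUBIC);cv2.imwrite("pics/c1.png",o[:,:,::-1])
E
```

```text
clock: 4.55
tcp_pos: [0.5228, 0.1405, 0.0452]
orientation: [0.0, 0.695, 0.719, 0.0]
wrist_force: [0.8, -0.6, -0.4]
finger_gap: 0.0257
grip_force: 0.0
t 4.55 fix [-0.1746  0.001 ] z 0.0452 yaw 1.603 gap 0.0257 F [ 0.8 -0.6 -0.4] j6 1.65 tilt [0.001 0.   ]
```

View pics/c1.png

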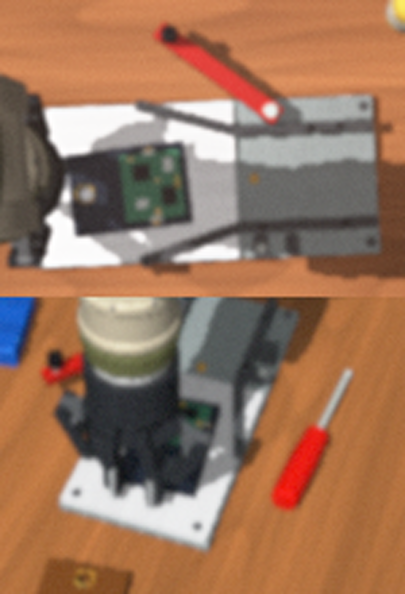

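The fingers are behind the tail, over the deck, and the carrier has not moved. Next I feel for the deck.

```bash
python3 -m pendant '[[-0.4,0,0,0.003,0],[-0.4,0,0,0.002,0],[-0.4,0,0,0.001,0],[-0.4,0,0,0,0]]' | grep -E "tcp|force"
python3 -m pendant '[[-0.4,0,0,0.001,0],[-0.4,0,0,0.001,0],[-0.4,0,0,0,0]]'| grep -E "tcp|wrist"
python3 -m pendant '[[-0.4,0,0,0.001,0],[-0.4,0,0,0.001,0],[-0.4,0,0,0,0]]'| grep -E "tcp|wrist"
```

```text
tcp_pos: [0.5221, 0.1404, 0.0381]
wrist_force: [0.1, 0.5, -0.1]
grip_force: 0.0
tcp_pos: [0.5222, 0.1404, 0.0362]
wrist_force: [-0.3, 0.1, -0.1]
tcp_pos: [0.5222, 0.1404, 0.0342]
wrist_force: [0.3, 0.2, -0.2]
```

```bash
python3 -m pendant '[[-0.4,0,0,0.001,0],[-0.4,0,0,0.001,0],[-0.4,0,0,0,0]]'| grep -E "tcp|wrist"
python3 -m pendant '[[-0.4,0,0,0.001,0],[-0.4,0,0,0.001,0],[-0.4,0,0,0,0]]'| grep -E "tcp|wrist"
```

```text
tcp_pos: [0.5224, 0.1404, 0.0329]
wrist_force: [-1.3, 0.1, 5.2]
tcp_pos: [0.5224, 0.1404, 0.0328]
wrist_force: [-5.4, -1.2, 20.8]
```

```bash
python3 -m pendant '[[-0.4,0,0,-0.005,0],[-0.4,0,0,0,-0.005],[-0.4,-0.004,0,0,0],[-0.4,-0.006,0,0,0],[-0.4,-0.006,0,0,0],[-0.4,-0.006,0,0,0],[-0.4,-0.006,0,0,0],[-0.4,-0.006,0,0,0]]'| grep -E "tcp|wrist"
python3 -m pendant '[[-0.4,-0.006,0,0,0],[-0.4,-0.006,0,0,0],[-0.4,-0.006,0,0,0],[-0.4,-0.006,0,0,0],[-0.4,-0.006,0,0,0],[-0.4,-0.006,0,0,0],[-0.4,-0.006,0,0,0],[-0.4,-0.006,0,0,0]]'| grep -E "tcp|wrist"
python3 - <<'E'
from h import *
where()
a=env.read_camera("top")[160:270,230:380];b=env.read_camera("side")[200:310,265:415]
o=cv2.resize(np.vstack([a,b]),None,fx=2.7,fy=2.7,interpolation=cv2.INTER_CUBIC);cv2.imwrite("pics/c2.png",o[:,:,::-1])
E
```

```text
tcp_pos: [0.5238, 0.1061, 0.0353]
wrist_force: [0.1, 1.2, -1.1]
tcp_pos: [0.5264, 0.0586, 0.0357]
wrist_force: [2.3, 4.3, 0.1]
t 8.65 fix [-0.0926  0.0016] z 0.0357 yaw 1.61 gap 0.0253 F [2.3 4.3 0.1] j6 1.49 tilt [0.002 0.001]
```

View pics/c2.png

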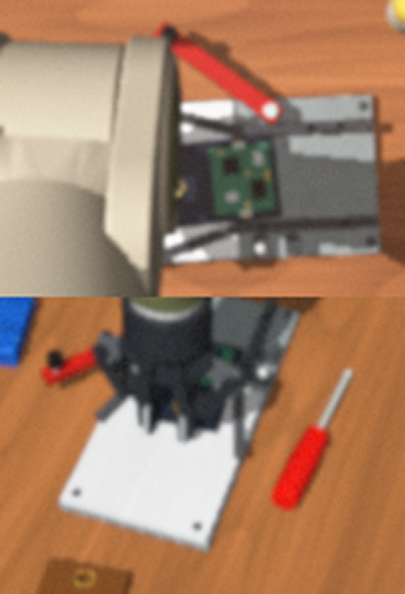

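The carrier is square and its nose is entering between the rails. I keep pushing.

```bash
python3 -m pendant '[[-0.4,-0.006,0,0,0],[-0.4,-0.006,0,0,0],[-0.4,-0.006,0,0,0],[-0.4,-0.006,0,0,0],[-0.4,-0.006,0,0,0],[-0.4,-0.006,0,0,0],[-0.4,-0.006,0,0,0],[-0.4,-0.006,0,0,0]]'| grep -E "tcp|wrist"
python3 -m pendant '[[-0.4,-0.004,0,0,0],[-0.4,-0.003,0,0,0],[-0.4,-0.003,0,0,0],[-0.4,-0.003,0,0,0]]'| grep -E "tcp|wrist"
python3 -c "
from h import *
where()"
```

```text
tcp_pos: [0.5272, 0.0101, 0.0352]
wrist_force: [0.6, 2.2, 1.0]
tcp_pos: [0.5276, -0.0026, 0.0351]
wrist_force: [-0.2, 1.4, -1.6]
t 10.25 fix [-0.0314  0.0006] z 0.0351 yaw 1.61 gap 0.0255 F [-0.2  1.4 -1.6] j6 1.37 tilt [-0. -0.]
```

```bash
for i in 1; do python3 -m pendant '[[-0.4,-0.002,0,0,0],[-0.4,-0.002,0,0,0],[-0.4,-0.001,0,0,0]]'| grep -E "tcp|wrist"; done
python3 -m pendant '[[-0.4,-0.001,0,0,0],[-0.4,-0.001,0,0,0]]'| grep -E "tcp|wrist"
python3 -m pendant '[[-0.4,-0.001,0,0,0],[-0.4,0,0,0,0]]'| grep -E "tcp|wrist"
```

```text
tcp_pos: [0.5282, -0.0077, 0.0353]
wrist_force: [0.2, -0.5, 0.0]
tcp_pos: [0.5282, -0.0093, 0.0354]
wrist_force: [0.2, 1.3, 0.6]
tcp_pos: [0.5282, -0.0104, 0.0354]
wrist_force: [0.4, 0.8, 0.8]
```

```bash
python3 -m pendant '[[-0.4,-0.001,0,0,0],[-0.4,0,0,0,0]]'| grep -E "tcp|wrist"
python3 -m pendant '[[-0.4,-0.001,0,0,0],[-0.4,0,0,0,0]]'| grep -E "tcp|wrist"
python3 - <<'E'
from h import *
where()
b=env.read_camera("side")[190:270,280:390];a=env.read_camera("top")[180:260,290:400]
o=cv2.resize(np.vstack([a,b]),None,fx=3.7,fy=3.7,interpolation=cv2.INTER_CUBIC);cv2.imwrite("pics/c3.png",o[:,:,::-1])
E
```

```text
tcp_pos: [0.5283, -0.0114, 0.0353]
wrist_force: [-0.1, 2.8, 0.2]
tcp_pos: [0.5282, -0.0118, 0.0353]
wrist_force: [-0.6, 5.7, 1.5]
t 11.62 fix [-0.0222  0.0008] z 0.0353 yaw 1.61 gap 0.0252 F [-0.6  5.7  1.5] j6 1.36 tilt [0.    0.002]
```

View pics/c3.png

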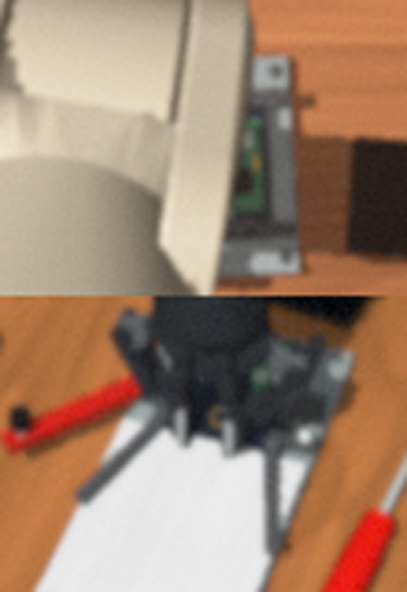

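Force rises to 6 N at −22.2 mm, where the pin should stop it. I back off, raise, and look with the top camera while moving toward the knob.

```bash
python3 -m pendant '[[-0.4,0.01,0,0,0],[-0.4,0.01,0,-0.01,0],[-0.4,0,0,-0.035,0],[0,0,0.03,-0.035,0],[0,0.005,0.03,0,0.17],[0,0,0,0,0.17],[0,0,0,0,0.17],[0,0,0,0,0.17]]'| grep -E "tcp|wrist"
python3 - <<'E'
from h import *
where()
b=env.read_camera("side")[190:270,270:380];a=env.read_camera("top")[180:260,270:380]
o=cv2.resize(np.vstack([a,b]),None,fx=3.7,fy=3.7,interpolation=cv2.INTER_CUBIC);cv2.imwrite("pics/c4.png",o[:,:,::-1])
E
```

```text
tcp_pos: [0.5873, 0.0153, 0.1159]
wrist_force: [-0.1, 0.4, -0.2]
t 12.72 fix [-0.0471  0.0609] z 0.1159 yaw 0.925 gap 0.0425 F [-0.1  0.4 -0.2] j6 2.11 tilt [ 0.    -0.001]
```

View pics/c4.png

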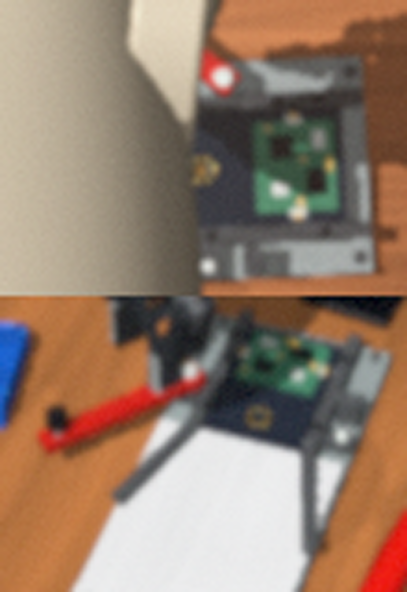

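The carrier appears to lie square in the nest, with the hole at about top px (325,225). I check the numbers.

```bash
python3 - <<'E'
from h import *
np.set_printoptions(precision=4,suppress=True)
f=lambda p:FR.T@(p[:2]-FT)
for c in("top","side"):
    env.read_camera(c)
    for l in("carrier_hole","carrier","keeper_knob"):
        for r in env.recognise(c,l)[:3]:
            print(c,l,round(r["score"],2),np.round(r["centre"],1),*[f(ray(c,r["centre"],z)) for z in((.022,.028) if l!="keeper_knob" else(.05,))])
for n,p in dict(hole=(0,0,.022),nL=(.087,.035,.022),nR=(.087,-.035,.022),tL=(-.013,.035,.022),tR=(-.013,-.035,.022)).items():
    w=[*(FR@p[:2]+FT),p[2]];a=proj("top",w);b=proj("side",w)
    print(n,"top crop",(a-[270,180])*3.7,"side crop",(b-[270,190])*3.7+[0,296])
E
```

```text
top carrier_hole 0.92 [195.3 223.4] [-0.2917  0.0169] [-0.29    0.0166]
top carrier_hole 0.57 [343.8 219.2] [0.0462 0.0124] [0.0458 0.0121]
top carrier 0.85 [344.9 224.5] [0.0481 0.0002] [ 0.0477 -0.    ]
top carrier 0.85 [192.7 221.3] [-0.2976  0.022 ] [-0.2958  0.0216]
top keeper_knob 0.57 [328.2 200.6] [0.0116 0.0535]
side carrier_hole 0.91 [290.6 321.3] [-0.3093  0.0067] [-0.3126  0.0049]
side carrier 0.74 [345.1 212. ] [ 0.0394 -0.0031] [ 0.0337 -0.0048]
side carrier 0.68 [292.1 320.2] [-0.3057  0.0047] [-0.3091  0.0029]
side keeper_knob 0.52 [298.3 219.4] [-0.0497  0.0911]
hole top crop [198.9633 168.2979] side crop [256.1171 414.8366]
nL top crop [337.1869 105.7328] side crop [247.8969 321.0941]
nR top crop [343.3246 219.512 ] side crop [340.6593 343.0324]
tL top crop [175.4491 112.4579] side crop [201.9284 415.707 ]
tR top crop [180.2443 226.3783] side crop [299.0994 440.2562]
```

```bash
python3 -m pendant '[[0,0.026,0.0175,0,0],[0,0.026,0.0175,0,0],[0,0,0,0.03,0],[0,0,0,0,0]]'| grep -E "tcp|wrist"
python3 - <<'E'
from h import *
where()
b=env.read_camera("side")[190:270,270:380];a=env.read_camera("top")[180:260,270:380]
o=cv2.resize(np.vstack([a,b]),None,fx=3.7,fy=3.7,interpolation=cv2.INTER_CUBIC);cv2.imwrite("pics/c5.png",o[:,:,::-1])
E
```

```text
tcp_pos: [0.6443, 0.0358, 0.0826]
wrist_force: [0.2, 0.1, 0.5]
t 13.72 fix [-0.0655  0.1186] z 0.0826 yaw 0.93 gap 0.043 F [0.2 0.1 0.5] j6 2.14 tilt [-0.006  0.   ]
```

View pics/c5.png

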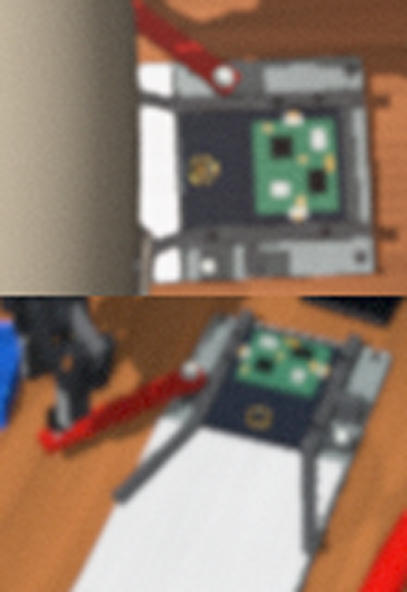

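The carrier is seated: tail edge at 179 and nose at 341 (expected 178 and 340), with the brass pin showing in the hole. The gripper is over the knob, so I lower and grip lightly.

```bash
python3 -m pendant '[[0,0,0,0.015,0],[0,0,0,0.012,0],[0,0,0,0,0]]' 20 | grep -E "tcp|wrist"
python3 -m pendant '[[-0.9,0,0,0,0],[-0.9,0,0,0,0],[-0.9,0,0,0,0],[-0.9,0,0,0,0]]' 20
python3 -c "
from h import *
where()
f=FR.T@(env.get_state()['tcp_pos'][:2]-FT)-[.016,.055];print(np.hypot(*f),np.arctan2(-f[0],-f[1]))"
```

```text
tcp_pos: [0.6451, 0.0356, 0.0568]
wrist_force: [0.0, -0.4, -0.5]
clock: 14.7
tcp_pos: [0.6467, 0.0356, 0.0587]
orientation: [0.0, 0.894, 0.448, 0.0]
wrist_force: [0.0, 0.0, 1.4]
finger_gap: 0.014
grip_force: 20.4
t 14.7 fix [-0.0652  0.1209] z 0.0587 yaw 0.93 gap 0.014 F [0.  0.  1.4] j6 2.14 tilt [ 0.001 -0.   ]
0.10458280602480509 2.2529849800614525
```

```bash
python3 -m pendant '[[-0.9,-0.0005,-0.0105,0,-0.1],[-0.9,-0.0005,-0.0105,0,-0.1],[-0.9,-0.0005,-0.0105,0,-0.1],[-0.9,-0.0005,-0.0105,0,-0.1],[-0.9,-0.0005,-0.0105,0,-0.1],[-0.9,-0.0005,-0.0105,0,-0.1],[-0.9,-0.0005,-0.0105,0,-0.1],[-0.9,-0.0005,-0.0105,0,-0.1]]' | grep -E "force|gap"
cat >> h.py <<'E'
def kn():
    where();f=FR.T@(env.get_state()['tcp_pos'][:2]-FT)-[.016,.055];print("r",np.hypot(*f),"theta",np.arctan2(-f[0],-f[1]))
E
python3 -c "
from h import *
kn()"
```

```text
wrist_force: [0.9, -0.8, 1.1]
finger_gap: 0.0134
grip_force: 20.4
t 15.7 fix [-0.0881  0.0421] z 0.0587 yaw 1.733 gap 0.0134 F [ 0.9 -0.8  1.1] j6 1.36 tilt [0.001 0.   ]
r 0.10492191069074894 theta 1.4479688185085018
```

```bash
python3 -m pendant '[[-0.9,-0.0005,-0.0105,0,-0.1],[-0.9,-0.0005,-0.0105,0,-0.1],[-0.9,-0.0005,-0.0105,0,-0.1],[-0.9,-0.0005,-0.0105,0,-0.1],[-0.9,-0.0005,-0.0105,0,-0.1],[-0.9,-0.0005,-0.0105,0,-0.1],[-0.9,-0.0005,-0.0105,0,-0.1],[-0.9,-0.0005,-0.0105,0,-0.1]]' | grep -E "wrist|gap"
python3 -m pendant '[[-0.9,-0.0005,-0.0105,0,-0.1],[-0.9,-0.0005,-0.0105,0,-0.1],[-0.9,-0.0005,-0.0105,0,-0.1],[-0.9,-0.0005,-0.0105,0,-0.1],[-0.9,-0.0005,-0.0105,0,-0.1],[-0.9,-0.0005,-0.0105,0,-0.1]]' | grep -E "wrist|gap"
python3 -c "
from h import *
kn()"
```

```text
wrist_force: [1.0, 0.1, 0.9]
finger_gap: 0.0139
wrist_force: [2.0, 1.4, -0.7]
finger_gap: 0.0138
t 17.45 fix [ 0.011 -0.05 ] z 0.0588 yaw 3.134 gap 0.0138 F [ 2.   1.4 -0.7] j6 -0.26 tilt [0.002 0.001]
r 0.10511008101097717 theta 0.047479696169016906
```

Push the rest until it meets its stop.

```bash
python3 -m pendant '[[-0.9,0,-0.003,0,-0.03],[-0.9,0,-0.002,0,-0.01],[-0.9,0,-0.001,0,0],[-0.9,0,0,0,0]]' | grep -E "wrist|gap"
python3 -c "
from h import *
kn()"
python3 -m pendant '[[-0.9,0,-0.001,0,0],[-0.9,0,-0.001,0,0],[-0.9,0,0,0,0]]' | grep -E "wrist|gap"
python3 -c "
from h import *
kn()"
```

```text
wrist_force: [1.2, 4.7, 3.0]
finger_gap: 0.0135
t 17.95 fix [ 0.0162 -0.0502] z 0.0586 yaw -3.113 gap 0.0135 F [1.2 4.7 3. ] j6 -0.3 tilt [0.001 0.002]
r 0.10516036585486024 theta -0.002041562862190518
wrist_force: [1.8, 11.0, 3.1]
finger_gap: 0.0135
t 18.32 fix [ 0.0166 -0.0502] z 0.0585 yaw -3.112 gap 0.0135 F [ 1.8 11.   3.1] j6 -0.31 tilt [0.001 0.005]
r 0.10518270870678828 theta -0.005323803653773521
```

```bash
python3 -m pendant '[[-0.9,0,0.002,0,0],[-0.1,0,0,0,0],[-0.1,0,0,0,0],[-0.1,0,0,0,0],[-0.1,0,0,-0.02,0],[-0.1,0,0,-0.05,0],[-0.1,0,0,-0.05,0],[-0.1,0,0.05,-0.05,0]]' | grep -E "wrist|gap|tcp"
python3 -m pendant '[[-0.1,0,0.06,-0.01,0],[-0.1,0,0.06,0,0],[-0.1,0,0.06,0,0],[-0.1,0,0.06,0,0],[-0.1,0,0.05,0,0],[-0.1,0,0,0,0]]' | grep -E "wrist|gap|tcp"
python3 - <<'E'
from h import *
where()
b=env.read_camera("side")[150:270,270:390];a=env.read_camera("top")[160:280,270:390]
o=cv2.resize(np.hstack([a,b]),None,fx=3.3,fy=3.3,interpolation=cv2.INTER_CUBIC);cv2.imwrite("pics/c6.png",o[:,:,::-1])
for n,p in dict(hole=(0,0,.022),hinge=(.016,.055,.034),tip=(.016,-.063,.034),knob=(.016,-.05,.054),nose=(.087,0,.022),tail=(-.013,0,.022)).items():
    w=[*(FR@p[:2]+FT),p[2]];print(n,(proj("top",w)-[270,160])*3.3,(proj("side",w)-[270,150])*3.3+[396,0])
E
```

```text
tcp_pos: [0.4776, -0.0105, 0.2243]
wrist_force: [0.8, 0.8, 0.5]
finger_gap: 0.0385
tcp_pos: [0.4681, 0.2838, 0.2319]
wrist_force: [-0.4, 0.3, 0.7]
finger_gap: 0.0387
t 20.07 fix [-0.3198 -0.0483] z 0.2319 yaw -3.109 gap 0.0387 F [-0.4  0.3  0.7] j6 0.37 tilt [-0. -0.]
hole [177.45371877 216.10356375] [624.42880727 237.98936287]
hinge [197.61526688 134.03694732] [564.2609667  196.68353151]
tip [205.53042248 307.67101243] [709.62268035 232.43086101]
knob [205.83036471 288.62084876] [694.41027869 210.13011983]
nose [303.46003046 210.8313244 ] [658.17480468 164.09605286]
tail [158.61116477 216.89195643] [619.11154326 249.63252852]
```

View pics/c6.png

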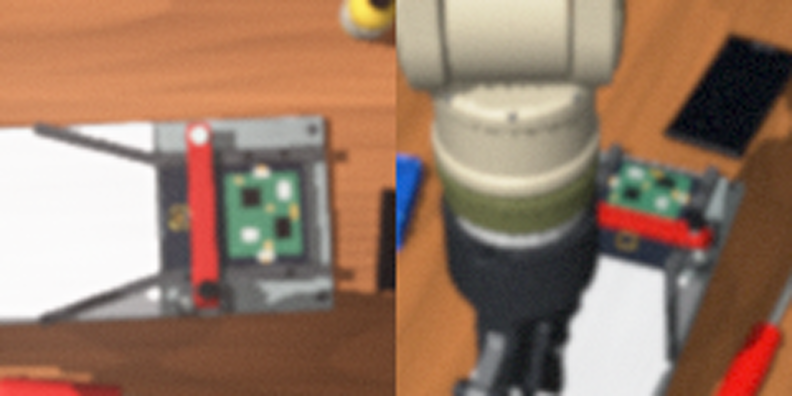

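The bar lies across the carrier from (199,134) to (206,305), as expected for shut. The hole is at (179,216), expected (177,216), so I hand in.

```bash
python3 -c "
from workcell import env
print(env.hand_in())"
```

```text
the job is handed in; nothing more can be done
None
```

I slid the carrier along the deck until it stopped on the locating pin, then swung the keeper bar past its detent to its stop. The last pictures show both in place. I handed in with the arm clear, at about 20 s of the 58 s allowed; no verdict came back.

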